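Stir the brass beads in the pan under the hanging bar

TASK

Take the stirring stick from its slanted holder and stir the brass beads in the pan: at least three full turns round the pan, anticlockwise seen from above, with the rod's end kept rubbing lightly on the pan's bottom until most of the beads have been pushed out of their old places. Then put the stick back in its holder, fully home, and let go; all beads stay in the pan, and the other things on the bench are left alone.

Things in the scene. Friction and masses are not known exactly. Their poses are not given: they have to be found in the camera images.
- pan: Round open steel pan fixed to the bench. Origin: centre of its underside, on the bench; z up; its -x side faces the robot within about 0.25 rad. Inside radius 85 mm at the bottom to 89 mm at the rim, wall 3 mm, rim 36 mm above the bench. A hanging bar on two posts stands over it (see bar_mid); the bar, posts and bottom plate are all part of the pan.
- bar_mid (a point): Middle of the round steel bar over the pan, 16 mm thick, 205 mm above the bench, along the pan's y axis at pan x = +10 mm, 320 mm long, on 14 mm posts at pan y = -135 and +135 mm. It is in the way of a gripper held upright: lean the rod 25 to 45 degrees, its handle towards the pan's -x side, where there is room, so that the rod reaches in under the bar.
- pan_bottom (a point): Point on the pan's axis, 10.5 mm above the bench, the middle of where the bottom may be. The flat level aluminium plate on which the beads stand (radius 83 mm) is set differently from job to job: its upper face lies anywhere from 7 to 14 mm above the bench, is not reported and must be felt with the rod. It is smooth, slippery and rigid below about 100 N.
- pan_rim (a point): Centre of the pan's mouth, 36 mm above the bench.
- holder: Fixed rod holder: a 150 x 110 mm aluminium foot plate with a slanted square aluminium tube (inside 38 x 38 mm, wall 3 mm, one inner edge lowest, 108 mm deep) leaning 30 degrees from vertical, its mouth towards the holder's -x. Origin: centre of the plate's underside; z up. The tube runs, from closed bottom to mouth, along (-0.5, 0, 0.866) in the holder's axes.
- holder_seat (a point): In the bottom of the tube, 42 mm above the bench: where the centre of the rod's rounded end lies when the stick is fully home, lying in the lowest inner edge. The tube's axis is parallel to the lying rod, 16 mm away on its upper side: it passes this point shifted 16 mm along (0.866, 0, 0.5) in the holder's axes. The mouth is 100 mm up the tube from here.
- stick: Stirring stick, 0.16 to 0.25 kg: a round steel rod 16 mm thick with a rounded end and a square wooden handle 22 x 22 mm, 70 mm long; 198 mm in all. Origin: centre of the rod's rounded end; z along the stick to the handle, which reaches from z = 120 to 190 mm, its faces looking along the stick's x and y. It starts in the holder, leaning 30 degrees, its y axis level.
- stick_tip (a point): Centre of the rod's rounded end (8 mm radius): the origin of the stick.
- stick_grip (a point): Point on the stick's axis at z = 160 mm, in the handle, 30 mm below its top: where to grip it, fingers along the stick, closing on two of the handle's faces.
- bead0: One of seven alike chunky turned brass beads (barrel, 24 mm thick, 19 mm high, 31 to 63 g, polished and slippery), standing in a rough ring of about 41 mm radius round the middle of the pan (the middle itself is clear). Origin: centre of its underside as it stands; z is its axis.
- bead1: One of seven alike chunky turned brass beads (barrel, 24 mm thick, 19 mm high, 31 to 63 g, polished and slippery), standing in a rough ring of about 41 mm radius round the middle of the pan (the middle itself is clear). Origin: centre of its underside as it stands; z is its axis.
- bead2: One of seven alike chunky turned brass beads (barrel, 24 mm thick, 19 mm high, 31 to 63 g, polished and slippery), standing in a rough ring of about 41 mm radius round the middle of the pan (the middle itself is clear). Origin: centre of its underside as it stands; z is its axis.
- bead3: One of seven alike chunky turned brass beads (barrel, 24 mm thick, 19 mm high, 31 to 63 g, polished and slippery), standing in a rough ring of about 41 mm radius round the middle of the pan (the middle itself is clear). Origin: centre of its underside as it stands; z is its axis.
- bead4: One of seven alike chunky turned brass beads (barrel, 24 mm thick, 19 mm high, 31 to 63 g, polished and slippery), standing in a rough ring of about 41 mm radius round the middle of the pan (the middle itself is clear). Origin: centre of its underside as it stands; z is its axis.
- bead5: One of seven alike chunky turned brass beads (barrel, 24 mm thick, 19 mm high, 31 to 63 g, polished and slippery), standing in a rough ring of about 41 mm radius round the middle of the pan (the middle itself is clear). Origin: centre of its underside as it stands; z is its axis.
- bead6: One of seven alike chunky turned brass beads (barrel, 24 mm thick, 19 mm high, 31 to 63 g, polished and slippery), standing in a rough ring of about 41 mm radius round the middle of the pan (the middle itself is clear). Origin: centre of its underside as it stands; z is its axis.
- wrench: Bystander: steel wrench lying flat on the bench, in front on the left. Origin about the middle of its underside.
- bush: Bystander: brass bush, 44 mm outside, 30 mm high, standing between pan and holder. Origin: centre of its underside.
- disc: Bystander: black grinding disc, 60 mm across, 8 mm thick, flat on the bench. Origin: centre of its underside.
- jar: Bystander: amber glass jar, 60 mm across, 70 mm high, standing in front between pan and holder. Origin: centre of its underside.
- block: Bystander: wooden block 60 x 45 x 30 mm. Origin: centre of its underside.

How it is judged:
By the outcome, as a careful person would: the job done as asked, in the order asked, and still so for the second after the job is handed in, with the robot touching nothing.
It also fails if it takes over 72 s, if anything falls off the work surface, if the arm or the gripper's body presses on something with over 40 N, if the wrist force passes 120 N, or if a joint passes its speed limit or range.

ROBOT

A 6-joint arm with a two-finger parallel gripper is mounted at the origin on the work surface. World frame = base frame: x ahead of the robot, y to its left, z up, the work surface at z = 0. Lengths are in m, angles in rad, forces in N, time in s.
With the tool pointing down it reaches from about 0.3 to 0.875 m from the base axis. Payload 6.4 kg.
Tool frame: the origin (TCP) lies midway between the tips of the shut fingers; the grasp point (between the pads) lies 19 mm behind it (ctrl.grip_point_offset is the distance from the TCP to the grasp point, in m); z points along the fingers, y is the direction in which the jaws open and shut (so a half turn about z gives the same grasp; the last joint's range is limited). The gripper opens to 88 mm and grips with 3 to 60 N. Pads are 18 mm wide; open, the fingers measure 123 mm over their backs; the gripper's body (75 mm by 187 mm) begins 45 mm behind the grasp point.
Start: joints at [0.922, 0.181, 1.607, -0, 1.354, -0.206], TCP at [0.246, 0.52, 0.239] pointing down, gripper open.
Joint ranges: [-2.99, 2.99], [-0.89, 2.07], [0.3, 2.58], [-1.14, 4.28], [0, 2.63], [-3.12, 3.12]. Speed limits (rad/s): [2.57, 2.57, 3.01, 3.14, 3.14, 3.14].

INTERFACE

Orientations are given as a rotation vector (axis times angle).
In Python, from station import ctrl gives the robot as it stands. The module is installed in compiled form; this text tells all that it offers.
- The arm moves only by the tool play_rows, never from a script. Its argument "moves" is a list of rows, each a list of 5 numbers: the opening, from 0 (shut) to 1 (fully open), then the shift along the tool's x, y, z in mm, then the turn about the tool's z in degrees. In form: [[jaw, tx, ty, tz, spin], ...]. A call has 1 to 20 rows; each row is the pose to reach, as a shift and turn from the pose measured when the call began, along the tool's axes at that moment; what a row does not reach only later rows make up. A row lasts 1/12 s, in which the tool goes at most 41.7 mm and 7.16 degrees, less where a joint would pass 70% of its speed; a pose out of reach is approached as far as the arm can. A call with a gripper value outside its range is refused whole. The fingers move at their own pace and stop on an object; "newtons" is the grip in N (left out, the last holds). Time passes only in rows, so rows that repeat a pose let the fingers close. It gives the time, the measured TCP pose, the force and the opening at its end, in the units of the state.
- ctrl.state(): the state, without advancing time (a new reading comes with each control period).
- ctrl.camera(name): name is "side" or "top" or "wrist"; returns a dict with "frame" (384x512x3 uint8, red, green, blue), "K" (3x3 intrinsics, pixels), "R" (3x3) and "t" (3): a world point X has camera coordinates R X + t. Camera axes: x right, y down, z forward; pixel columns grow to the right and rows downward; lengths in m; the calibration is good to about 2 mm. A picture is of the moment at which its call begins. There is no depth.
- ctrl.hand_in(): hands the job in, once; it reports no verdict.
Trained networks look in a picture, given as the dict that the camera call returned (one of the last four; its "shot" number tells which), for a name from the list of things; names that differ only in an ending like _2 or _b are one class to them, and where a whole thing is asked for, a point or a joint stands for the part that bears it (a point fixed in the world has none). Each returns a list of dicts, best first, with "p" (0 to 1); they miss things now and then, are a little off and sometimes report something else, mostly with a low value. They report only what shows in the picture. A call takes as long as a camera call.
- ctrl.search_frame(picture, name): "rect" ([centre column, centre row, width, height] in pixels, round what is visible of it).
The state is a dict: "clock": time; "joints": joint angles; "dq": joint speeds; "tau": joint torques, N m; "tcp_pos": TCP position; "eef_rot": TCP orientation; "force": force on the tool from outside, world axes, zero at the start; "moment": the same for the moment, N m; "grip_width": finger opening in m.
Only numpy, scipy, OpenCV 4.12 (cv2) and the standard library are available. Lean on these libraries where they do the work, as an engineer would, in place of code of your own. Each camera call takes 0.05 s, during which the arm holds its last target. There are 200 camera calls.

## Working session

There is one attempt and no reset: what is moved stays moved. The work goes in short steps, Python scripts to look and compute and a tool call to move; the robot and the scene stay as the last step left them, time stands still between calls to the robot, and variables do not carry over. Pictures are saved under pics/ and viewed, about 8 in all and at most 12, crops included, and the job is handed in when it is done.

Besides the shell and the picture viewer there is one more tool, called after "Emit:" as name(argument=value, ...), one argument or row to a line, values as JSON. play_rows: Moves the arm, as the interface text tells. Its arguments: {"type":"object","properties":{"moves":{"type":"array","items":{"type":"array","items":{"type":"number"}}},"newtons":{"type":"number"}},"required":["moves"]}

```bash
mkdir -p pics; cat > h.py <<'E'
from station import ctrl
import numpy as np, cv2
from scipy.spatial.transform import Rotation as Ro
def ray(c,px):
    d=c["R"].T@np.linalg.inv(c["K"])@np.array([px[0],px[1],1.]); return -c["R"].T@c["t"], d
def onz(c,px,z):
    o,d=ray(c,px); return o+d*(z-o[2])/d[2]
def proj(c,X):
    q=c["K"]@(c["R"]@np.asarray(X,float)+c["t"]); return q[:2]/q[2]
def save(c,n): cv2.imwrite(f"pics/{n}.png",c["frame"][:,:,::-1])
E
python3 - <<'E'
from h import *
np.set_printoptions(precision=4,suppress=True)
s=ctrl.state(); print(s); print(Ro.from_rotvec(s["eef_rot"]).as_matrix())
ims=[]
for n in ["top","side"]:
    c=ctrl.camera(n); ims.append(c["frame"]); print(n,-c["R"].T@c["t"],c["R"])
    for k in ["pan","bar_mid","holder","stick","bush","jar","disc","wrench","block","bead0"]:
        r=ctrl.search_frame(c,k)
        print(k,[(np.round(x["rect"],1).tolist(),round(x["p"],2), onz(c,x["rect"][:2],0.)[:2]) for x in r[:(8 if k=="bead0" else 1)]])
    save(c,n+"0")
E
```

```text
{'clock': 0.0, 'joints': array([ 0.9217,  0.1815,  1.608 ,  0.    ,  1.3538, -0.2063]), 'dq': array([ 0.0013,  0.0021, -0.0009, -0.0017, -0.0018,  0.0004]), 'tau': array([ -0.0006, -43.3869, -34.185 ,   0.0702,   0.0387,  -0.0002]), 'tcp_pos': array([0.246 , 0.5191, 0.2378]), 'eef_rot': array([-0.6897, -3.0642,  0.0025]), 'force': array([ 0.3963, -0.109 , -0.3838]), 'moment': array([0.0274, 0.032 , 0.0035]), 'grip_width': 0.08815788874993373}
[[-0.9035  0.4285 -0.0011]
 [ 0.4285  0.9035 -0.0014]
 [ 0.0004 -0.0017 -1.    ]]
top [ 0.4722 -0.019   1.0364] [[-0.0038 -0.9998 -0.0219]
 [-0.9948  0.006  -0.1016]
 [ 0.1018  0.0214 -0.9946]]
pan [([331.6, 186.3, 137.9, 64.5], 0.62, array([ 0.6039, -0.2165]))]
bar_mid [([334.1, 186.2, 136.6, 63.6], 0.95, array([ 0.6041, -0.2238]))]
holder [([189.8, 190.0, 40.4, 54.2], 0.65, array([0.5957, 0.1978]))]
stick [([176.1, 207.9, 19.9, 31.0], 0.66, array([0.5433, 0.2372]))]
bush []
jar [([253.3, 242.7, 21.7, 17.8], 0.54, array([0.4418, 0.012 ]))]
disc [([239.8, 138.1, 13.8, 16.8], 0.68, array([0.7499, 0.0511]))]
wrench [([175.2, 268.0, 18.5, 57.4], 0.
[... 513 characters left out ...]
 0.6538, -0.1407]))]
bar_mid [([325.8, 262.2, 111.7, 189.8], 0.85, array([ 0.659 , -0.1428]))]
holder [([252.1, 162.1, 57.5, 59.1], 0.92, array([0.6089, 0.2488]))]
stick [([225.8, 131.2, 29.9, 25.3], 0.5, array([0.5758, 0.4251]))]
bush [([304.9, 215.0, 18.9, 17.8], 0.59, array([0.6725, 0.0048]))]
jar [([218.2, 231.7, 28.8, 35.6], 0.58, array([0.4451, 0.0281]))]
disc [([327.0, 192.7, 23.4, 18.7], 0.67, array([0.7629, 0.0577]))]
wrench [([175.1, 188.0, 58.9, 15.0], 0.73, array([0.3699, 0.2188]))]
block [([352.4, 232.4, 31.4, 27.4], 0.91, array([ 0.7603, -0.0868]))]
bead0 [([327.0, 272.6, 8.0, 14.5], 0.65, array([ 0.6491, -0.1686])), ([298.9, 266.9, 12.9, 8.4], 0.55, array([ 0.5949, -0.1335]))]
```

View pics/top0.png

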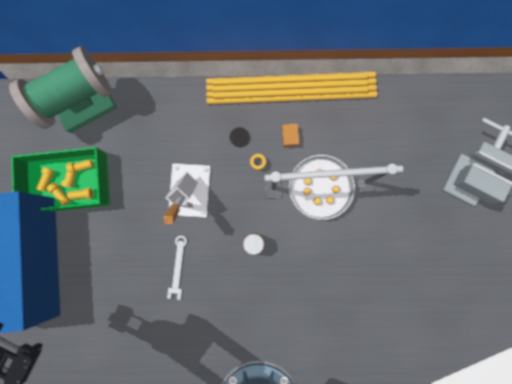

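View pics/side0.png

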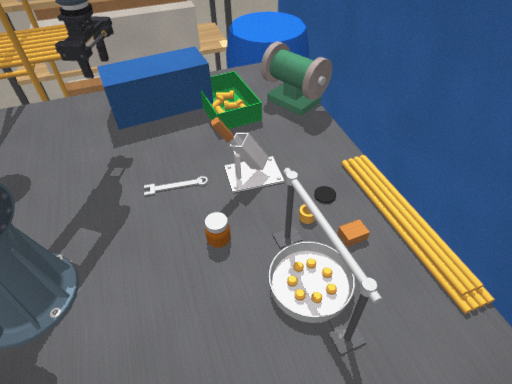

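```bash
python3 - <<'E'
import cv2,numpy as np
t=cv2.imread("pics/top0.png");s=cv2.imread("pics/side0.png")
f=lambda im,x,y,w,h,k:cv2.resize(im[y:y+h,x:x+w],None,fx=k,fy=k,interpolation=cv2.INTER_CUBIC)
A=f(t,155,150,65,75,4);A=cv2.copyMakeBorder(A,0,0,0,260-A.shape[1]+0,cv2.BORDER_CONSTANT) if A.shape[1]<260 else A
B=f(t,262,145,130,75,4)
C=f(s,205,110,85,85,3.5);D=f(s,265,165,120,170,1.75)
top=np.hstack([A,B]);bot=np.hstack([C,D]);
bot=cv2.copyMakeBorder(bot,0,0,0,top.shape[1]-bot.shape[1],cv2.BORDER_CONSTANT)
print(top.shape,bot.shape,A.shape,C.shape)
cv2.imwrite("pics/m0.png",np.vstack([top,bot])[:600])
E
```

```text
(300, 780, 3) (298, 780, 3) (300, 260, 3) (298, 298, 3)
```

View pics/m0.png

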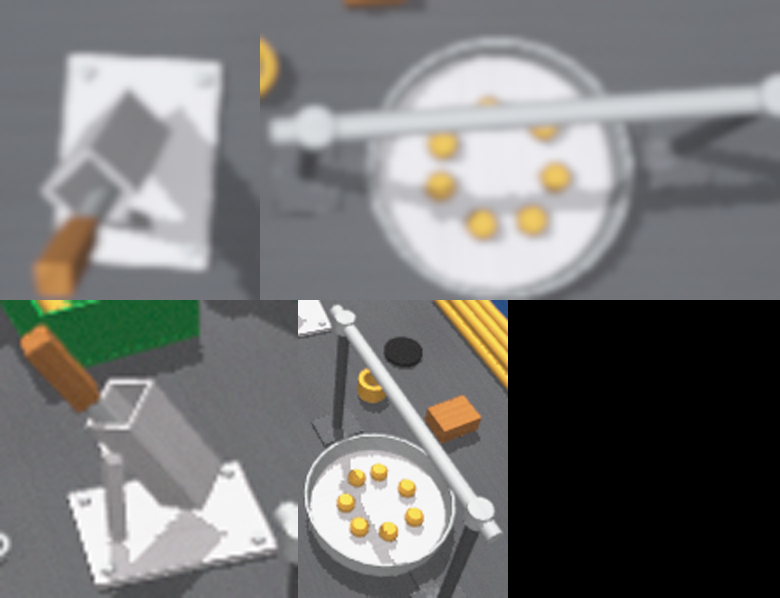

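```bash
cat > fit.py <<'E'
from h import *
from scipy.optimize import least_squares
np.set_printoptions(precision=4,suppress=True)
ct=ctrl.camera("top"); cs=ctrl.camera("side")
T=lambda x,y:(155+(x+.5)/4-.5,150+(y+.5)/4-.5)
TB=lambda x,y:(262+(x-260+.5)/4-.5,145+(y+.5)/4-.5)
S=lambda x,y:(205+(x+.5)/3.5-.5,110+(y-300+.5)/3.5-.5)
SD=lambda x,y:(265+(x-298+.5)/1.75-.5,165+(y-300+.5)/1.75-.5)
o=31.1;e=np.array([.866,0,.5]);a=np.array([-.5,0,.866]);Y=np.array([0,1,0])
def W(p,q): return Ro.from_euler('z',p[2]).apply(np.asarray(q)/1000)+[p[0],p[1],0]
def pts(p):
    seat=np.array([p[3]*1000,0,42]); m=seat+16*e+100*a; h=p[4]*1000
    return dict(TL=W(p,[75,55,h]),TR=W(p,[75,-55,h]),BR=W(p,[-75,-55,h]),ML=W(p,m+o*Y),MR=W(p,m-o*Y),MU=W(p,m+o*e),MD=W(p,m-o*e),ST=W(p,seat+190*a),G=W(p,seat+160*a),seat=W(p,seat))
obs=[(ct,'TL',T(68,55)),(ct,'TR',T(221,62)),(ct,'BR',T(208,270)),(ct,'ML',T(42,190)),(ct,'MU',T(85,150)),(ct,'MR',T(133,195)),(ct,'ST',T(53,275)),
(cs,'TL',S(238,462)),(cs,'TR',S(275,548)),(cs,'BR',S(100,585)),(cs,'ML',S(107,380)),(cs,'MU',S(155,379)),(cs,'MR',S(128,428)),(cs,'ST',S(34,336))]
def res(p):
    P=pts(p); return np.concatenate([proj(c,P[k])-np.array(px) for c,k,px in obs])
r=least_squares(res,[.6,.2,0,0,.008],loss='soft_l1'); p=r.x
print(p); print(r.fun.reshape(-1,2)); print({k:v for k,v in pts(p).items() if k in('ST','G','seat')})
th=np.linspace(0,2*np.pi,5)[:4]
c=onz(ct,TB(500.5,167.5),.036); b1=onz(ct,TB(314,127),.205);b2=onz(ct,TB(775,95),.205)
print("pan",c,"posts",b1,b2,np.hypot(*(b1-b2)[:2]),"mid",(b1+b2)/2)
b1s=onz(cs,SD(345,317),.205);b2s=onz(cs,SD(482,510),.205);cs_=onz(cs,SD(379.5,500),.036)
print("side",cs_,b1s,b2s,np.hypot(*(b1s-b2s)[:2]))
d=b1-b2; yaw=np.arctan2(-d[0],d[1]); d=b1s-b2s; print("yaw",yaw,np.arctan2(-d[0],d[1]), (b1+b2)[:2]/2-.01*np.array([np.cos(yaw),np.sin(yaw)]))
for n,x,y in [("bush",258,161),("jar",253.5,243)]: print(n,onz(ct,(x,y),.03 if n=="bush" else .07))
E
python3 fit.py
```

```text
[ 0.5963  0.1994 -0.0563 -0.0006  0.0034]
[[ 0.6785  0.1329]
 [-0.4664  0.1597]
 [-0.6081 -0.8665]
 [-0.2003  0.0861]
 [ 0.4764 -0.5725]
 [ 1.324   0.0619]
 [ 0.0323  1.6874]
 [-0.3873  0.2019]
 [ 0.6709 -0.2133]
 [-0.6566  0.0596]
 [ 0.7846 -0.8781]
 [-0.4383 -0.3521]
 [ 0.4401 -0.5538]
 [-0.3168  0.0914]]
{'ST': array([0.5008, 0.2048, 0.2065]), 'G': array([0.5158, 0.204 , 0.1806]), 'seat': array([0.5957, 0.1995, 0.042 ])}
pan [ 0.5989 -0.1821  0.036 ] posts [ 0.6022 -0.0459  0.205 ] [ 0.6192 -0.3153  0.205 ] 0.2699522274192982 mid [ 0.6107 -0.1806  0.205 ]
side [ 0.5964 -0.1897  0.036 ] [ 0.6048 -0.0378  0.205 ] [ 0.6225 -0.3137  0.205 ] 0.2765208565948798
yaw 0.06284772785302033 0.06384776679034655 [ 0.6007 -0.1813]
bush [ 0.6744 -0.0031  0.03  ]
jar [0.4431 0.0093 0.07  ]
```

Emit:
play_rows(
  moves=[
    [1,-376,-170,-25,-22],
    [1,-376,-170,-25,-22],
    [1,-376,-170,-25,-22],
    [1,-376,-170,-25,-22],
    [1,-376,-170,-25,-22],
    [1,-376,-170,-25,-22],
    [1,-376,-170,-25,-22],
    [1,-376,-170,-25,-22],
    [1,-376,-170,-25,-22],
    [1,-376,-170,-25,-22],
    [1,-376,-170,-25,-22],
    [1,-376,-170,-25,-22],
    [1,-376,-170,-25,-22],
    [1,-376,-170,-25,-22],
  ],
)

```text
clock: 2.37
tcp_pos: [0.5122, 0.206, 0.2634]
eef_rot: [-0.091, -3.139, -0.001]
force: [-0.4, 0.1, 0.1]
grip_width: 0.0882
```

```bash
python3 - <<'E'
from h import *
np.set_printoptions(precision=4,suppress=True)
s=ctrl.state(); M=Ro.from_rotvec(s["eef_rot"]).as_matrix(); print(s["clock"],s["tcp_pos"],M,s["force"])
c=ctrl.camera("wrist"); im=c["frame"].copy()
seat=np.array([.5957,.1995,.042]);y=-.0563;a=np.array([-.5*np.cos(y),-.5*np.sin(y),.866]);Y=np.array([-np.sin(y),np.cos(y),0]);X=np.cross(Y,a)
for z in (120,190):
  for i in(-11,11):
    for j in(-11,11):
      u=proj(c,seat+(z*a+i*X+j*Y)/1000); cv2.circle(im,tuple(int(v) for v in np.round(u)),2,(0,255,0),-1)
im=cv2.resize(im,None,fx=1.5,fy=1.5)
cv2.imwrite("pics/w1.png",im[:,:,::-1])
E
```

```text
2.3667 [0.5122 0.206  0.2634] [[-0.9983  0.0577 -0.0009]
 [ 0.0577  0.9983  0.0004]
 [ 0.001   0.0003 -1.    ]] [-0.4086  0.0946  0.1398]
```

View pics/w1.png

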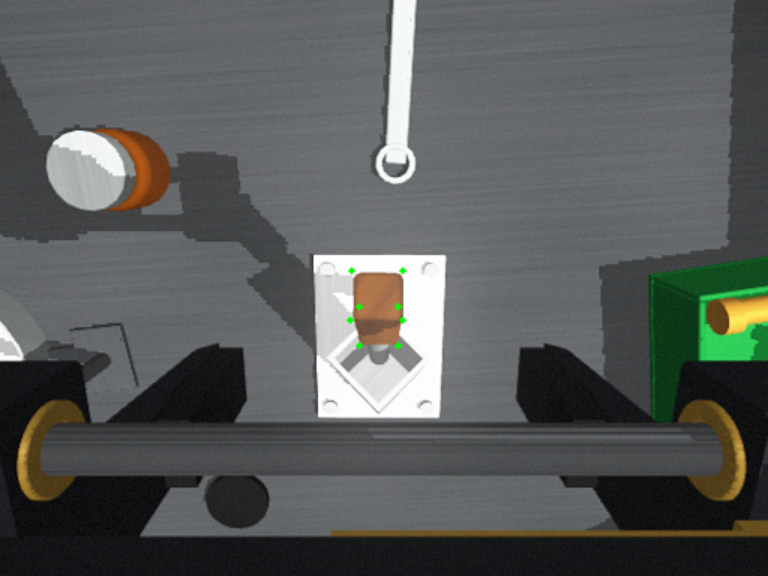

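Emit:
play_rows(
  moves=[
    [1,0,0,35,0],
    [1,0,0,70,0],
    [1,0,0,96,0],
    [1,0,0,96,0],
    [1,0,0,96,0],
    [0.2,0,0,96,0],
    [0.1,0,0,96,0],
    [0,0,0,96,0],
    [0,0,0,96,0],
    [0,0,0,96,0],
    [0,0,0,96,0],
    [0,0,0,96,0],
    [0,0,0,96,0],
  ],
  newtons=60,
)

```text
clock: 3.5
tcp_pos: [0.5121, 0.2062, 0.1676]
eef_rot: [-0.09, -3.14, -0.0]
force: [0.1, 0.3, 0.3]
grip_width: 0.037
```

```bash
python3 - <<'E'
from h import *
np.set_printoptions(precision=4,suppress=True)
s=ctrl.state(); print(s["clock"],s["tcp_pos"],s["force"],s["moment"],s["grip_width"])
E
```

```text
3.5 [0.5121 0.2062 0.1676] [0.1198 0.328  0.2879] [ 0.0638 -0.0174 -0.0027] 0.037016308537220564
```

Fingers still closing; then draw the stick out along its slant (100 mm in the clear: 50 back, 87 up per 100).

Emit:
play_rows(
  moves=[
    [0,0,0,0,0],
    [0,0,0,0,0],
    [0,0,0,0,0],
    [0,0,0,0,0],
    [0,0,0,0,0],
    [0,0,0,0,0],
  ],
)

```text
clock: 4.0
tcp_pos: [0.5123, 0.2057, 0.1677]
eef_rot: [-0.09, -3.14, 0.001]
force: [0.4, -4.4, 2.4]
grip_width: 0.0212
```

Emit:
play_rows(
  moves=[
    [0,2,0,-4,0],
    [0,5,0,-9,0],
    [0,10,0,-17,0],
    [0,15,0,-26,0],
    [0,20,0,-35,0],
    [0,25,0,-43,0],
    [0,30,0,-52,0],
    [0,30,0,-52,0],
  ],
)

```text
clock: 4.67
tcp_pos: [0.482, 0.2083, 0.2221]
eef_rot: [0.089, 3.139, 0.001]
force: [1.2, 0.4, -2.6]
grip_width: 0.0215
```

```bash
python3 - <<'E'
from h import *
np.set_printoptions(precision=4,suppress=True)
s=ctrl.state(); print(s["clock"],s["tcp_pos"],s["force"],s["moment"],s["grip_width"])
E
```

```text
4.6667 [0.482  0.2083 0.2221] [ 1.2307  0.3746 -2.6397] [ 0.0562  0.0866 -0.0065] 0.02147321784835573
```

Emit:
play_rows(
  moves=[
    [0,10,0,-17,0],
    [0,20,0,-35,0],
    [0,29,0,-50,0],
    [0,35,0,-61,0],
    [0,35,-10,-61,0],
    [0,33,-35,-61,-1],
    [0,31,-70,-61,-2],
    [0,29,-105,-61,-3],
    [0,27,-140,-61,-4],
    [0,25,-175,-61,-5],
    [0,23,-210,-61,-6],
    [0,21,-245,-61,-6.8],
    [0,19,-280,-61,-6.8],
    [0,17,-315,-61,-6.8],
    [0,15,-350,-61,-6.8],
    [0,13,-380,-61,-6.8],
    [0,12,-397,-61,-6.8],
    [0,12,-397,-61,-6.8],
  ],
)

```text
clock: 6.17
tcp_pos: [0.4465, -0.1912, 0.2814]
eef_rot: [-0.091, 3.14, 0.001]
force: [-0.6, 1.2, -1.9]
grip_width: 0.0216
```

```bash
python3 - <<'E'
from h import *
np.set_printoptions(precision=4,suppress=True)
s=ctrl.state(); M=Ro.from_rotvec(s["eef_rot"]).as_matrix(); print(s["clock"],s["tcp_pos"],M[:2,:2],s["force"],s["moment"],s["grip_width"])
c=ctrl.camera("side"); w=ctrl.camera("top"); 
y=.063;t=s["tcp_pos"]+np.array([.083*np.cos(y),.083*np.sin(y),.019-.1438]); print("tip pred",t)
ims=[]
for q in (c,w):
  im=q["frame"].copy(); u=proj(q,t); cv2.circle(im,tuple(int(v) for v in np.round(u)),2,(0,255,0),-1)
  x0,y0=int(u[0])-64,int(u[1])-72; ims.append(cv2.resize(im[max(y0,0):y0+144,x0:x0+128],(384,432)))
cv2.imwrite("pics/m2.png",np.hstack(ims)[:,:,::-1])
E
```

```text
6.1667 [ 0.4465 -0.1912  0.2814] [[-0.9983 -0.058 ]
 [-0.058   0.9983]] [-0.636   1.2269 -1.8536] [0.0236 0.0392 0.0182] 0.021573703347473484
tip pred [ 0.5294 -0.186   0.1566]
```

View pics/m2.png

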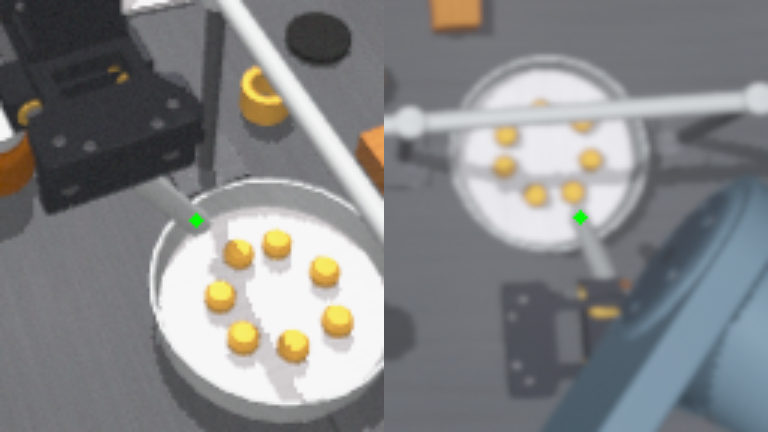

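Emit:
play_rows(
  moves=[
    [0,-20,0,0,0],
    [0,-45,0,0,0],
    [0,-70,0,0,0],
    [0,-70,0,25,0],
    [0,-70,0,55,0],
    [0,-70,0,85,0],
    [0,-70,0,110,0],
    [0,-70,0,124,0],
    [0,-70,0,124,0],
    [0,-70,0,124,0],
  ],
)

```text
clock: 7.1
tcp_pos: [0.516, -0.1819, 0.1568]
eef_rot: [0.097, -3.138, -0.007]
force: [-0.6, -0.3, -1.4]
grip_width: 0.0211
```

Emit:
play_rows(
  moves=[
    [0,0,0,2,0],
    [0,0,0,3,0],
    [0,0,0,4,0],
    [0,0,0,4,0],
  ],
)

```text
clock: 7.43
tcp_pos: [0.5165, -0.1821, 0.1536]
eef_rot: [0.097, -3.14, -0.005]
force: [0.1, 0.4, -2.1]
grip_width: 0.0214
```

Emit:
play_rows(
  moves=[
    [0,0,0,1,0],
    [0,0,0,2,0],
    [0,0,0,2,0],
  ],
)

```text
clock: 7.68
tcp_pos: [0.5165, -0.1821, 0.1516]
eef_rot: [0.097, -3.14, -0.005]
force: [0.1, -1.0, -3.3]
grip_width: 0.0216
```

Emit:
play_rows(
  moves=[
    [0,0,-2,1,0],
    [0,0,-4,2,0],
    [0,0,-5,3,0],
    [0,0,-5,3,0],
  ],
)

```text
clock: 8.02
tcp_pos: [0.5166, -0.1874, 0.1483]
eef_rot: [0.096, -3.139, -0.005]
force: [-0.0, 0.3, -2.5]
grip_width: 0.0215
```

Emit:
play_rows(
  moves=[
    [0,0,0,1,0],
    [0,0,0,1.5,0],
    [0,0,0,1.5,0],
  ],
)

```text
clock: 8.27
tcp_pos: [0.5165, -0.1873, 0.1466]
eef_rot: [0.096, -3.139, -0.006]
force: [-0.3, -0.2, -2.4]
grip_width: 0.0215
```

Emit:
play_rows(
  moves=[
    [0,0,0,1,0],
    [0,0,0,1.5,0],
    [0,0,0,1.5,0],
  ],
)

```text
clock: 8.52
tcp_pos: [0.5164, -0.1872, 0.1449]
eef_rot: [0.096, -3.139, -0.006]
force: [0.3, 0.4, -2.2]
grip_width: 0.0216
```

Emit:
play_rows(
  moves=[
    [0,0,0,1,0],
    [0,0,0,1,0],
    [0,0,0,1,0],
  ],
)

```text
clock: 8.77
tcp_pos: [0.5167, -0.1873, 0.1442]
eef_rot: [0.096, -3.14, -0.006]
force: [0.4, -0.5, -1.3]
grip_width: 0.0212
```

Emit:
play_rows(
  moves=[
    [0,0,0,1,0],
    [0,0,0,1,0],
    [0,0,0,1,0],
  ],
)

```text
clock: 9.02
tcp_pos: [0.5173, -0.1875, 0.1436]
eef_rot: [-0.096, 3.139, 0.004]
force: [1.2, 0.1, 0.4]
grip_width: 0.0217
```

Emit:
play_rows(
  moves=[
    [0,0,0,1,0],
    [0,0,0,1,0],
    [0,0,0,1,0],
  ],
)

```text
clock: 9.27
tcp_pos: [0.518, -0.1878, 0.1431]
eef_rot: [-0.096, 3.138, 0.003]
force: [0.8, -0.6, 1.1]
grip_width: 0.0216
```

```bash
cat > tab.py <<'E'
from h import *; import sys
# usage: tab.py phi0 ramp r tz
phi0,ramp,r,tz=map(float,sys.argv[1:5])
s=ctrl.state(); M=Ro.from_rotvec(s["eef_rot"]).as_matrix(); p=s["tcp_pos"]
print("clk",round(s["clock"],2),"tcp",np.round(p,4),"F",np.round(s["force"],1),"M",np.round(s["moment"],2),"g",round(s["grip_width"],4),"toolx",np.round(M[:,0],4))
C=np.array([.5172,-.1877]);yw=.063; P=np.array([[np.cos(yw),-np.sin(yw)],[np.sin(yw),np.cos(yw)]])
rows=[]
for k in range(1,21):
    k=min(k,18); ph=np.radians(phi0+15*k); rr=min(r,4*k) if ramp else r
    w=C+P@np.array([rr*np.cos(ph)-2,rr*np.sin(ph)])/1000
    d=M.T@np.r_[w-p[:2],0]*1000
    rows.append([0,round(d[0]),round(d[1]),tz,0])
print(rows)
E
python3 tab.py -90 1 38 1
```

```text
clk 9.27 tcp [ 0.518  -0.1878  0.1431] F [ 0.8 -0.6  1.1] M [-0.07 -0.54 -0.01] g 0.0216 toolx [-0.9981 -0.061  -0.0027]
[[0, 2, -4, 1.0, 0], [0, -1, -7, 1.0, 0], [0, -6, -8, 1.0, 0], [0, -11, -8, 1.0, 0], [0, -17, -5, 1.0, 0], [0, -21, 0, 1.0, 0], [0, -24, 7, 1.0, 0], [0, -25, 16, 1.0, 0], [0, -23, 26, 1.0, 0], [0, -16, 33, 1.0, 0], [0, -7, 37, 1.0, 0], [0, 3, 38, 1.0, 0], [0, 13, 37, 1.0, 0], [0, 22, 33, 1.0, 0], [0, 30, 27, 1.0, 0], [0, 36, 19, 1.0, 0], [0, 39, 10, 1.0, 0], [0, 41, 0, 1.0, 0], [0, 41, 0, 1.0, 0], [0, 41, 0, 1.0, 0]]
```

Emit:
play_rows(
  moves=[
    [0,2,-4,1,0],
    [0,-1,-7,1,0],
    [0,-6,-8,1,0],
    [0,-11,-8,1,0],
    [0,-17,-5,1,0],
    [0,-21,0,1,0],
    [0,-24,7,1,0],
    [0,-25,16,1,0],
    [0,-23,26,1,0],
    [0,-16,33,1,0],
    [0,-7,37,1,0],
    [0,3,38,1,0],
    [0,13,37,1,0],
    [0,22,33,1,0],
    [0,30,27,1,0],
    [0,36,19,1,0],
    [0,39,10,1,0],
    [0,41,0,1,0],
    [0,41,0,1,0],
    [0,41,0,1,0],
  ],
)

```text
clock: 10.93
tcp_pos: [0.477, -0.1901, 0.1419]
eef_rot: [-0.094, 3.137, 0.004]
force: [1.5, -0.1, 3.3]
grip_width: 0.0214
```

```bash
python3 tab.py 180 0 38 1; python3 - <<'E'
from h import *
s=ctrl.state(); t=s["tcp_pos"]+np.array([.083*np.cos(.063),.083*np.sin(.063),.019-.1438]);t[2]=.02
ims=[]
for n in("side","top"):
  q=ctrl.camera(n); im=q["frame"].copy(); u=proj(q,t); cv2.circle(im,tuple(int(v) for v in np.round(u)),1,(0,255,0),-1)
  v=proj(q,[.6,-.182,.036]); x0,y0=int(v[0])-64,int(v[1])-72; ims.append(cv2.resize(im[max(y0,0):y0+144,x0:x0+128],(384,432),interpolation=cv2.INTER_CUBIC))
cv2.imwrite("pics/m3.png",np.hstack(ims)[:,:,::-1])
E
```

```text
clk 10.93 tcp [ 0.477  -0.1901  0.1419] F [ 1.5 -0.1  3.3] M [ 0.2  -0.95 -0.01] g 0.0214 toolx [-0.9982 -0.0601 -0.0037]
[[0, -2, -10, 1.0, 0], [0, -5, -19, 1.0, 0], [0, -11, -27, 1.0, 0], [0, -19, -33, 1.0, 0], [0, -29, -37, 1.0, 0], [0, -38, -38, 1.0, 0], [0, -48, -37, 1.0, 0], [0, -57, -33, 1.0, 0], [0, -65, -27, 1.0, 0], [0, -71, -19, 1.0, 0], [0, -75, -10, 1.0, 0], [0, -76, 0, 1.0, 0], [0, -75, 10, 1.0, 0], [0, -71, 19, 1.0, 0], [0, -65, 27, 1.0, 0], [0, -57, 33, 1.0, 0], [0, -48, 37, 1.0, 0], [0, -38, 38, 1.0, 0], [0, -38, 38, 1.0, 0], [0, -38, 38, 1.0, 0]]
```

View pics/m3.png

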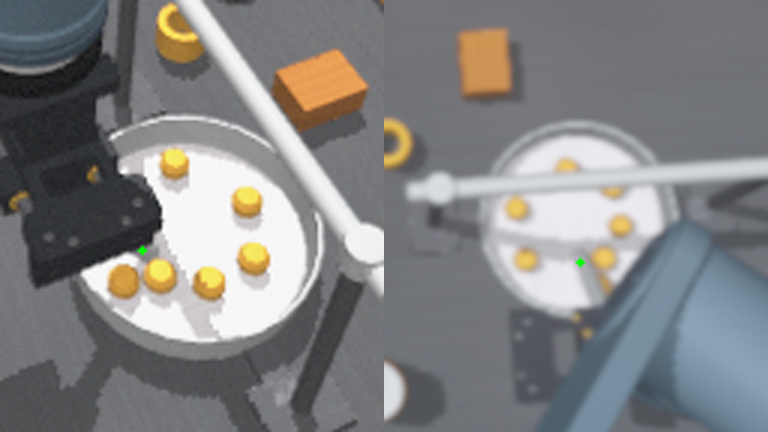

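Emit:
play_rows(
  moves=[
    [0,-2,-10,0.2,0],
    [0,-5,-19,0.2,0],
    [0,-11,-27,0.2,0],
    [0,-19,-33,0.2,0],
    [0,-29,-37,0.2,0],
    [0,-38,-38,0.3,0],
    [0,-48,-37,0.3,0],
    [0,-57,-33,0.3,0],
    [0,-65,-27,0.3,0],
    [0,-71,-19,0.3,0],
    [0,-75,-10,0.3,0],
    [0,-76,0,0.3,0],
    [0,-75,10,0.3,0],
    [0,-71,19,0.3,0],
    [0,-65,27,0.3,0],
    [0,-57,33,0.3,0],
    [0,-48,37,0.3,0],
    [0,-38,38,0.3,0],
    [0,-38,38,0.3,0],
    [0,-38,38,0.3,0],
  ],
)

```text
clock: 12.7
tcp_pos: [0.5125, -0.1494, 0.1424]
eef_rot: [-0.095, 3.135, 0.003]
force: [0.5, -1.4, 3.3]
grip_width: 0.0216
```

```bash
python3 tab.py 90 0 38 0.2
```

```text
clk 12.7 tcp [ 0.5125 -0.1494  0.1424] F [ 0.5 -1.4  3.3] M [-0.22 -0.54 -0.07] g 0.0216 toolx [-0.9982 -0.0606 -0.005 ]
[[0, 10, -2, 0.2, 0], [0, 19, -6, 0.2, 0], [0, 27, -12, 0.2, 0], [0, 33, -20, 0.2, 0], [0, 36, -29, 0.2, 0], [0, 38, -39, 0.2, 0], [0, 36, -48, 0.2, 0], [0, 32, -58, 0.2, 0], [0, 26, -65, 0.2, 0], [0, 19, -71, 0.2, 0], [0, 9, -75, 0.2, 0], [0, 0, -77, 0.2, 0], [0, -10, -75, 0.2, 0], [0, -19, -71, 0.2, 0], [0, -27, -65, 0.2, 0], [0, -33, -57, 0.2, 0], [0, -37, -48, 0.2, 0], [0, -38, -38, 0.2, 0], [0, -38, -38, 0.2, 0], [0, -38, -38, 0.2, 0]]
```

Emit:
play_rows(
  moves=[
    [0,10,-2,0.1,0],
    [0,19,-6,0.1,0],
    [0,27,-12,0.1,0],
    [0,33,-20,0.1,0],
    [0,36,-29,0.1,0],
    [0,38,-39,0.1,0],
    [0,36,-48,0.1,0],
    [0,32,-58,0.1,0],
    [0,26,-65,0.1,0],
    [0,19,-71,0.2,0],
    [0,9,-75,0.2,0],
    [0,0,-77,0.2,0],
    [0,-10,-75,0.3,0],
    [0,-19,-71,0.3,0],
    [0,-27,-65,0.3,0],
    [0,-33,-57,0.4,0],
    [0,-37,-48,0.4,0],
    [0,-38,-38,0.4,0],
    [0,-38,-38,0.4,0],
    [0,-38,-38,0.4,0],
  ],
)

```text
clock: 14.37
tcp_pos: [0.5531, -0.1833, 0.1422]
eef_rot: [-0.098, 3.135, 0.005]
force: [0.3, 1.2, 4.8]
grip_width: 0.0213
```

```bash
python3 tab.py 0 0 38 0.2
```

```text
clk 14.37 tcp [ 0.5531 -0.1833  0.1422] F [0.3 1.2 4.8] M [ 0.42 -0.62  0.12] g 0.0213 toolx [-0.998  -0.0625 -0.0056]
[[0, 1, 8, 0.2, 0], [0, 5, 17, 0.2, 0], [0, 11, 25, 0.2, 0], [0, 19, 31, 0.2, 0], [0, 28, 35, 0.2, 0], [0, 38, 36, 0.2, 0], [0, 48, 35, 0.2, 0], [0, 57, 31, 0.2, 0], [0, 65, 25, 0.2, 0], [0, 71, 17, 0.2, 0], [0, 75, 8, 0.2, 0], [0, 76, -2, 0.2, 0], [0, 75, -12, 0.2, 0], [0, 71, -21, 0.2, 0], [0, 65, -29, 0.2, 0], [0, 57, -35, 0.2, 0], [0, 48, -39, 0.2, 0], [0, 38, -40, 0.2, 0], [0, 38, -40, 0.2, 0], [0, 38, -40, 0.2, 0]]
```

Emit:
play_rows(
  moves=[
    [0,1,8,0.1,0],
    [0,5,17,0.1,0],
    [0,11,25,0.1,0],
    [0,19,31,0,0],
    [0,28,35,0,0],
    [0,38,36,-0.1,0],
    [0,48,35,-0.1,0],
    [0,57,31,-0.2,0],
    [0,65,25,-0.2,0],
    [0,71,17,-0.2,0],
    [0,75,8,-0.2,0],
    [0,76,-2,-0.2,0],
    [0,75,-12,-0.2,0],
    [0,71,-21,-0.2,0],
    [0,65,-29,-0.2,0],
    [0,57,-35,-0.1,0],
    [0,48,-39,-0.1,0],
    [0,38,-40,0,0],
    [0,38,-40,0,0],
    [0,38,-40,0,0],
  ],
)

```text
clock: 16.03
tcp_pos: [0.5191, -0.2263, 0.1422]
eef_rot: [-0.099, 3.133, 0.002]
force: [-1.0, -0.6, 3.0]
grip_width: 0.0215
```

```bash
python3 tab.py 270 0 38 0.1
```

```text
clk 16.03 tcp [ 0.5191 -0.2263  0.1422] F [-1.  -0.6  3. ] M [-0.11 -0.53 -0.08] g 0.0215 toolx [-0.998  -0.063  -0.0072]
[[0, -8, 2, 0.1, 0], [0, -17, 6, 0.1, 0], [0, -25, 12, 0.1, 0], [0, -31, 20, 0.1, 0], [0, -35, 29, 0.1, 0], [0, -36, 39, 0.1, 0], [0, -35, 48, 0.1, 0], [0, -31, 58, 0.1, 0], [0, -25, 66, 0.1, 0], [0, -18, 72, 0.1, 0], [0, -8, 75, 0.1, 0], [0, 1, 77, 0.1, 0], [0, 11, 75, 0.1, 0], [0, 20, 72, 0.1, 0], [0, 28, 66, 0.1, 0], [0, 34, 58, 0.1, 0], [0, 38, 48, 0.1, 0], [0, 39, 39, 0.1, 0], [0, 39, 39, 0.1, 0], [0, 39, 39, 0.1, 0]]
```

Emit:
play_rows(
  moves=[
    [0,-8,2,0.1,0],
    [0,-17,6,0.2,0],
    [0,-25,12,0.2,0],
    [0,-31,20,0.3,0],
    [0,-35,29,0.3,0],
    [0,-36,39,0.3,0],
    [0,-35,48,0.3,0],
    [0,-31,58,0.3,0],
    [0,-25,66,0.2,0],
    [0,-18,72,0.1,0],
    [0,-8,75,0.1,0],
    [0,1,77,0,0],
    [0,11,75,0,0],
    [0,20,72,-0.1,0],
    [0,28,66,-0.1,0],
    [0,34,58,-0.2,0],
    [0,38,48,-0.2,0],
    [0,39,39,-0.2,0],
    [0,39,39,-0.2,0],
    [0,39,39,-0.2,0],
  ],
)

```text
clock: 17.7
tcp_pos: [0.478, -0.1911, 0.1423]
eef_rot: [-0.096, 3.132, 0.0]
force: [0.8, -0.4, 1.7]
grip_width: 0.0211
```

```bash
python3 tab.py 180 0 38 0.1;  python3 - <<'E'
from h import *
s=ctrl.state(); t=s["tcp_pos"]+np.array([.083*np.cos(.063),.083*np.sin(.063),.019-.1438]);t[2]=.02
ims=[]
for n in("side","top"):
  q=ctrl.camera(n); im=q["frame"].copy(); u=proj(q,t); cv2.circle(im,tuple(int(v) for v in np.round(u)),1,(0,255,0),-1)
  v=proj(q,[.6,-.182,.036]); x0,y0=int(v[0])-64,int(v[1])-72; ims.append(cv2.resize(im[max(y0,0):y0+144,x0:x0+128],(384,432),interpolation=cv2.INTER_CUBIC))
cv2.imwrite("pics/m4.png",np.hstack(ims)[:,:,::-1])
E
```

```text
clk 17.7 tcp [ 0.478  -0.1911  0.1423] F [ 0.8 -0.4  1.7] M [-0.05 -0.53 -0.02] g 0.0211 toolx [-0.9981 -0.0611 -0.0083]
[[0, -1, -9, 0.1, 0], [0, -4, -18, 0.1, 0], [0, -10, -26, 0.1, 0], [0, -18, -32, 0.1, 0], [0, -28, -36, 0.1, 0], [0, -37, -37, 0.1, 0], [0, -47, -36, 0.1, 0], [0, -56, -32, 0.1, 0], [0, -64, -26, 0.1, 0], [0, -70, -18, 0.1, 0], [0, -74, -9, 0.1, 0], [0, -75, 1, 0.1, 0], [0, -74, 11, 0.1, 0], [0, -70, 20, 0.1, 0], [0, -64, 28, 0.1, 0], [0, -56, 34, 0.1, 0], [0, -47, 38, 0.1, 0], [0, -37, 39, 0.1, 0], [0, -37, 39, 0.1, 0], [0, -37, 39, 0.1, 0]]
```

View pics/m4.png

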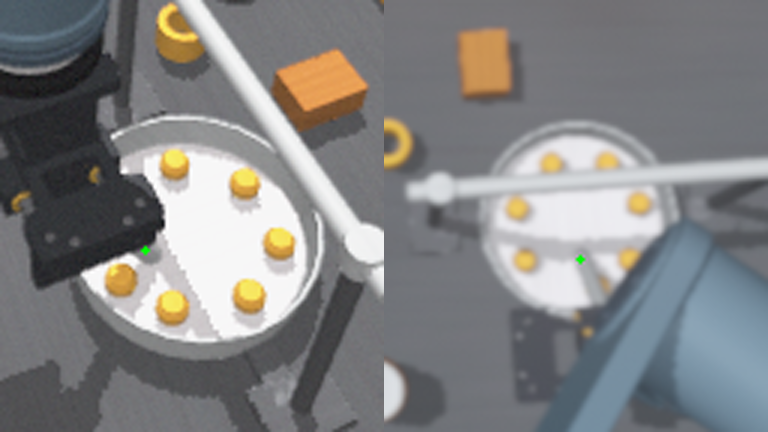

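```bash
cat > tab2.py <<'E'
from h import *; import sys
phi0,dz=map(float,sys.argv[1:3])
s=ctrl.state(); M=Ro.from_rotvec(s["eef_rot"]).as_matrix(); p=s["tcp_pos"]
print("clk",round(s["clock"],2),"tcp",np.round(p,4),"F",np.round(s["force"],1),"M",np.round(s["moment"],2),"toolx",np.round(M[:,0],4))
C=np.array([.5172,-.1877]);yw=.063; P=np.array([[np.cos(yw),-np.sin(yw)],[np.sin(yw),np.cos(yw)]])
rows=[]
for k in range(1,21):
    k=min(k,18); ph=np.radians(phi0+15*k)
    w=C+P@np.array([42*np.cos(ph)-4,46*np.sin(ph)])/1000
    d=M.T@np.r_[w-p[:2],dz/1000]*1000
    rows.append([0,round(d[0]),round(d[1]),round(d[2],1),0])
print(rows)
E
python3 tab2.py 180 -0.1
```

```text
clk 17.8 tcp [ 0.4783 -0.1902  0.1423] F [1.5 0.8 1.4] M [ 0.12 -0.63 -0.03] toolx [-0.998  -0.0623 -0.0084]
[[0, 6, -12, np.float64(0.0), 0], [0, 1, -23, np.float64(0.1), 0], [0, -5, -32, np.float64(0.1), 0], [0, -14, -40, np.float64(0.2), 0], [0, -24, -44, np.float64(0.3), 0], [0, -35, -46, np.float64(0.4), 0], [0, -46, -44, np.float64(0.5), 0], [0, -56, -40, np.float64(0.6), 0], [0, -65, -32, np.float64(0.6), 0], [0, -71, -23, np.float64(0.7), 0], [0, -76, -12, np.float64(0.7), 0], [0, -77, 0, np.float64(0.7), 0], [0, -76, 12, np.float64(0.7), 0], [0, -71, 23, np.float64(0.7), 0], [0, -65, 33, np.float64(0.7), 0], [0, -56, 40, np.float64(0.6), 0], [0, -46, 45, np.float64(0.5), 0], [0, -35, 46, np.float64(0.4), 0], [0, -35, 46, np.float64(0.4), 0], [0, -35, 46, np.float64(0.4), 0]]
```

Emit:
play_rows(
  moves=[
    [0,6,-12,0.1,0],
    [0,1,-23,0.1,0],
    [0,-5,-32,0.1,0],
    [0,-14,-40,0.2,0],
    [0,-24,-44,0.3,0],
    [0,-35,-46,0.4,0],
    [0,-46,-44,0.5,0],
    [0,-56,-40,0.6,0],
    [0,-65,-32,0.6,0],
    [0,-71,-23,0.7,0],
    [0,-76,-12,0.7,0],
    [0,-77,0,0.7,0],
    [0,-76,12,0.7,0],
    [0,-71,23,0.7,0],
    [0,-65,33,0.7,0],
    [0,-56,40,0.6,0],
    [0,-46,45,0.5,0],
    [0,-35,46,0.4,0],
    [0,-35,46,0.4,0],
    [0,-35,46,0.4,0],
  ],
)

```text
clock: 19.47
tcp_pos: [0.5097, -0.1414, 0.1426]
eef_rot: [-0.097, 3.131, 0.001]
force: [0.1, -0.7, 0.7]
grip_width: 0.0215
```

```bash
python3 tab2.py 90 -0.1 | sed 's/np.float64(\([-0-9.]*\))/\1/g'
```

```text
clk 19.47 tcp [ 0.5097 -0.1414  0.1426] F [ 0.1 -0.7  0.7] M [-0.21 -0.25 -0.07] toolx [-0.998  -0.0622 -0.0092]
[[0, 10, -2, 0.0, 0], [0, 20, -7, -0.1, 0], [0, 29, -14, -0.2, 0], [0, 36, -24, -0.2, 0], [0, 40, -35, -0.3, 0], [0, 41, -47, -0.3, 0], [0, 40, -59, -0.3, 0], [0, 36, -70, -0.3, 0], [0, 29, -79, -0.2, 0], [0, 20, -87, -0.1, 0], [0, 10, -91, -0.0, 0], [0, -1, -93, 0.1, 0], [0, -11, -91, 0.2, 0], [0, -22, -87, 0.3, 0], [0, -30, -79, 0.3, 0], [0, -37, -70, 0.4, 0], [0, -41, -59, 0.5, 0], [0, -43, -47, 0.5, 0], [0, -43, -47, 0.5, 0], [0, -43, -47, 0.5, 0]]
```

Emit:
play_rows(
  moves=[
    [0,10,-2,0.4,0],
    [0,20,-7,0.3,0],
    [0,29,-14,0.2,0],
    [0,36,-24,0.2,0],
    [0,40,-35,0.1,0],
    [0,41,-47,0.1,0],
    [0,40,-59,0.1,0],
    [0,36,-70,0.1,0],
    [0,29,-79,0.2,0],
    [0,20,-87,0.3,0],
    [0,10,-91,0.4,0],
    [0,-1,-93,0.5,0],
    [0,-11,-91,0.6,0],
    [0,-22,-87,0.7,0],
    [0,-30,-79,0.7,0],
    [0,-37,-70,0.8,0],
    [0,-41,-59,0.9,0],
    [0,-43,-47,0.9,0],
    [0,-43,-47,0.9,0],
  ],
)

```text
clock: 21.05
tcp_pos: [0.5556, -0.1823, 0.1418]
eef_rot: [-0.101, 3.131, 0.004]
force: [0.5, 0.1, 2.2]
grip_width: 0.0213
```

```bash
python3 tab2.py 0 -0.1 | sed 's/np.float64(\([-0-9.]*\))/\1/g'
```

```text
clk 21.05 tcp [ 0.5556 -0.1823  0.1418] F [0.5 0.1 2.2] M [ 0.44 -0.49  0.15] toolx [-0.9979 -0.0646 -0.0089]
[[0, 2, 9, 0.1, 0], [0, 6, 20, 0.1, 0], [0, 13, 30, 0.0, 0], [0, 22, 37, -0.0, 0], [0, 32, 41, -0.1, 0], [0, 43, 43, -0.2, 0], [0, 53, 42, -0.3, 0], [0, 64, 37, -0.4, 0], [0, 72, 30, -0.5, 0], [0, 79, 20, -0.6, 0], [0, 83, 9, -0.6, 0], [0, 85, -3, -0.7, 0], [0, 83, -15, -0.7, 0], [0, 79, -26, -0.7, 0], [0, 72, -35, -0.6, 0], [0, 64, -43, -0.6, 0], [0, 54, -47, -0.5, 0], [0, 43, -49, -0.4, 0], [0, 43, -49, -0.4, 0], [0, 43, -49, -0.4, 0]]
```

Emit:
play_rows(
  moves=[
    [0,2,9,0.2,0],
    [0,6,20,0.2,0],
    [0,13,30,0.2,0],
    [0,22,37,0.1,0],
    [0,32,41,0.1,0],
    [0,43,43,0,0],
    [0,53,42,-0.1,0],
    [0,64,37,-0.2,0],
    [0,72,30,-0.3,0],
    [0,79,20,-0.4,0],
    [0,83,9,-0.4,0],
    [0,85,-3,-0.5,0],
    [0,83,-15,-0.5,0],
    [0,79,-26,-0.5,0],
    [0,72,-35,-0.5,0],
    [0,64,-43,-0.4,0],
    [0,54,-47,-0.3,0],
    [0,43,-49,-0.2,0],
    [0,43,-40,-0.2,0],
    [0,43,-30,-0.2,0],
  ],
)

```text
clock: 22.72
tcp_pos: [0.5155, -0.2167, 0.1417]
eef_rot: [-0.099, 3.13, -0.0]
force: [-2.2, -1.8, 1.0]
grip_width: 0.0213
```

```bash
python3 tab2.py 270 0 | head -1; python3 - <<'E'
from h import *
q=ctrl.camera("side"); print([(np.round(onz(q,x["rect"][:2],.02)[:2]-[.6,-.182],3),round(x["p"],2)) for x in ctrl.search_frame(q,"bead0")])
v=proj(q,[.6,-.182,.036]); x0,y0=int(v[0])-64,int(v[1])-72
cv2.imwrite("pics/m5.png",cv2.resize(q["frame"][y0:y0+144,x0:x0+128],(512,576),interpolation=cv2.INTER_CUBIC)[:,:,::-1])
E
```

```text
clk 22.72 tcp [ 0.5155 -0.2167  0.1417] F [-2.2 -1.8  1. ] M [-0.4  -0.29 -0.12] toolx [-0.9979 -0.0633 -0.0098]
[(array([-0.044, -0.062]), 0.66), (array([ 0.048, -0.034]), 0.53), (array([-0.077, -0.02 ]), 0.44)]
```

View pics/m5.png

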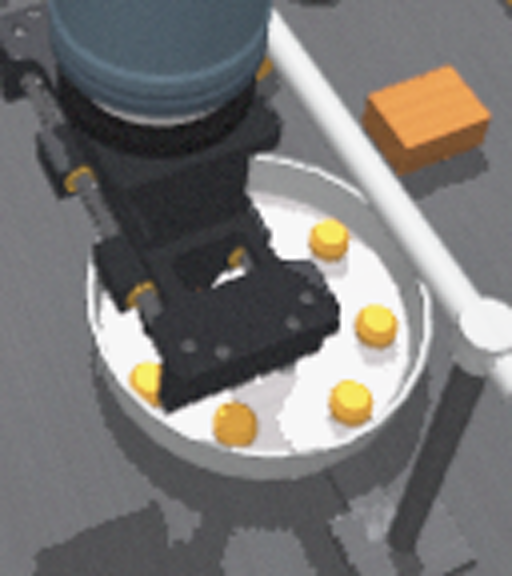

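Emit:
play_rows(
  moves=[
    [0,0,0,-5,0],
    [0,0,0,-20,0],
    [0,0,0,-45,0],
    [0,0,0,-75,0],
    [0,0,0,-105,0],
    [0,0,0,-130,0],
    [0,0,0,-140,0],
    [0,20,0,-140,0],
    [0,45,0,-140,0],
    [0,68,0,-140,0],
    [0,68,0,-140,0],
    [0,68,0,-140,0],
  ],
)

```text
clock: 23.82
tcp_pos: [0.4444, -0.2186, 0.2798]
eef_rot: [-0.1, 3.132, 0.006]
force: [0.3, -0.1, -3.0]
grip_width: 0.021
```

```bash
python3 - <<'E'
from h import *
np.set_printoptions(precision=4,suppress=True)
s=ctrl.state(); M=Ro.from_rotvec(s["eef_rot"]).as_matrix(); p=s["tcp_pos"]
print(s["clock"],p,M,s["force"],s["grip_width"])
h=np.array([.5957,.1995,.042]); y=-.0563
# target TCP: grip point at 166+120 along tube line from seat
g=h+.286*np.array([-.5*np.cos(y),-.5*np.sin(y),.866])-[0,0,.019]; print("target",g)
print(M.T@(g-p)*1000)
E
```

```text
23.8167 [ 0.4444 -0.2186  0.2798] [[-0.9979 -0.0641  0.0078]
 [-0.064   0.9979  0.0039]
 [-0.008   0.0034 -1.    ]] [ 0.2523 -0.0789 -2.9519] 0.020988283717252296
target [0.4529 0.2075 0.2707]
[-35.6806 424.647   10.8391]
```

Emit:
play_rows(
  moves=[
    [0,0,8,-8,0],
    [0,0,30,-15,0],
    [0,0,60,-15,0],
    [0,0,95,-15,0],
    [0,-2,130,-15,1],
    [0,-4,165,-15,2],
    [0,-6,200,-15,3],
    [0,-8,235,-15,4],
    [0,-10,270,-15,5],
    [0,-13,305,-15,6],
    [0,-16,340,-15,6.9],
    [0,-18,370,-15,6.9],
    [0,-20,400,-15,6.9],
    [0,-21,418,-15,6.9],
    [0,-21,425,-15,6.9],
    [0,-21,425,-15,6.9],
    [0,-21,425,-15,6.9],
  ],
)

```text
clock: 25.23
tcp_pos: [0.4379, 0.207, 0.2962]
eef_rot: [0.086, 3.133, 0.005]
force: [0.2, -0.4, -2.6]
grip_width: 0.0217
```

```bash
python3 - <<'E'
from h import *
np.set_printoptions(precision=4,suppress=True)
s=ctrl.state(); M=Ro.from_rotvec(s["eef_rot"]).as_matrix(); p=s["tcp_pos"]
print(s["clock"],p,M,s["force"],s["grip_width"])
y=-.0563;seat=np.array([.5957,.1995,.042]);Y=np.array([-np.sin(y),np.cos(y),0]);X=np.array([np.cos(y),np.sin(y),0]);Z=np.array([0,0,1])
G=p+[0,0,.019]; ims=[]
for n,hw in(("side",1),("top",1),("wrist",2)):
  q=ctrl.camera(n); im=q["frame"].copy(); k=4 if n!="wrist" else 1
  im=cv2.resize(im,None,fx=k,fy=k,interpolation=cv2.INTER_CUBIC)
  for th,col in((30,(0,255,0)),(34,(255,0,0))):
    a=-np.sin(np.radians(th))*X+np.cos(np.radians(th))*Z
    for L in(-.166,-.06): cv2.circle(im,tuple(int(v) for v in np.round((proj(q,G+L*a)+.5)*k-.5)),2,col,-1)
  a=-.5*X+.866*Z;e=.866*X+.5*Z;m=seat+.016*e+.1*a
  for c in(m+.0269*e,m-.0269*e,m+.0269*Y,m-.0269*Y): cv2.circle(im,tuple(int(v) for v in np.round((proj(q,c)+.5)*k-.5)),2,(255,0,255),-1)
  u=proj(q,G-.14*a)*k; cx=int(u[0]);cy=int(u[1]); w,h=(190,240) if k==4 else (200,240)
  x0=max(cx-w,0);y0=max(cy-h,0); x0=min(x0,im.shape[1]-2*w);y0=min(y0,max(im.shape[0]-2*h,0))
  ims.append(cv2.copyMakeBorder(im[y0:y0+2*h,x0:x0+2*w],0,max(0,480-im[y0:y0+2*h].shape[0]),0,0,cv2.BORDER_CONSTANT))
im=np.hstack(ims); im=cv2.resize(im,(800,int(480*800/im.shape[1])),interpolation=cv2.INTER_AREA) if 0 else im
cv2.imwrite("pics/m6.png",np.hstack(ims[:2])[:,:,::-1]); cv2.imwrite("pics/m6w.png",ims[2][:,:,::-1])
E
```

```text
25.2333 [0.4379 0.207  0.2962] [[-0.9985  0.0549  0.0072]
 [ 0.0549  0.9985  0.0033]
 [-0.007   0.0037 -1.    ]] [ 0.1692 -0.4321 -2.5614] 0.021655598323858313
```

View pics/m6.png

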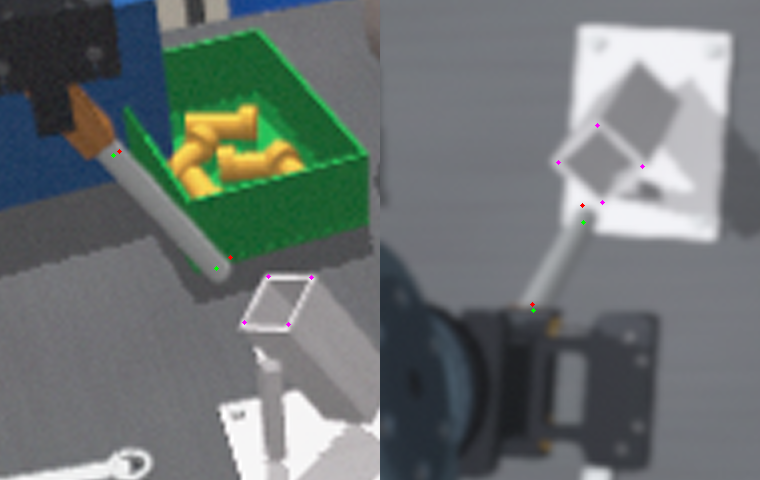

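View pics/m6w.png

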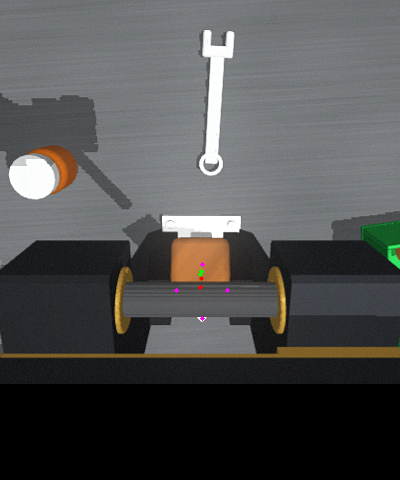

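```bash
cat > ins.py <<'E'
from h import *
np.set_printoptions(precision=4,suppress=True)
s=ctrl.state(); M=Ro.from_rotvec(s["eef_rot"]).as_matrix(); p=s["tcp_pos"]
y=-.0563;seat=np.array([.5957,.1995,.042]);Y=np.array([-np.sin(y),np.cos(y),0]);X=np.array([np.cos(y),np.sin(y),0]);Z=np.array([0,0,1])
th=np.radians(31.5); a=-.5*X+.866*Z;e=.866*X+.5*Z
tip=p+.019*Z-.166*(-np.sin(th)*X+np.cos(th)*Z); r=(tip-seat)*1000
print(s["clock"],p,s["force"],s["moment"],s["grip_width"],"tip",tip,"a,e,Y:",r@a,r@e,r@Y)
for ad in (110,80,40,10,3,0): print(ad, M.T@(ad*a+5*e-(r))) 
E
python3 ins.py
```

```text
25.3833 [0.4382 0.2059 0.2964] [-0.4433 -0.0191 -2.2655] [ 0.0276  0.092  -0.0168] 0.021736640408621687 tip [0.5248 0.201  0.1738] a,e,Y: 149.60554034123206 4.57025756586723 -2.465117537780214
110 [-19.9175   2.3558  34.2499]
80 [-34.7216   2.2721  60.3419]
40 [-54.4604   2.1603  95.1312]
10 [-69.2644   2.0766 121.2232]
3 [-72.7187   2.057  127.3114]
0 [-74.1991   2.0486 129.9206]
```

Emit:
play_rows(
  moves=[
    [0,-5,4,9,0],
    [0,-12,4,20,0],
    [0,-20,4,34,0],
    [0,-27,4,47,0],
    [0,-35,4,60,0],
    [0,-42,4,73,0],
    [0,-48,4,84,0],
    [0,-54,4,95,0],
    [0,-54,4,95,0],
  ],
)

```text
clock: 26.13
tcp_pos: [0.4932, 0.2061, 0.1988]
eef_rot: [0.092, 3.135, 0.004]
force: [0.5, -0.5, -2.0]
grip_width: 0.0217
```

```bash
python3 ins.py
```

```text
26.1333 [0.4932 0.2061 0.1988] [ 0.4572 -0.5027 -2.0149] [-0.3892 -0.1672 -0.032 ] 0.021719882462918862 tip [0.5798 0.2012 0.0763] a,e,Y: 37.650698474779055 3.3418790570389376 0.8177732069571763
110 [ 34.4391  -0.7454 -63.6456]
80 [ 19.5606  -0.773  -37.5958]
40 [-0.2774 -0.8099 -2.8628]
10 [-15.1559  -0.8376  23.1869]
3 [-18.6276  -0.844   29.2652]
0 [-20.1154  -0.8468  31.8702]
```

Emit:
play_rows(
  moves=[
    [0,-5,-1,6,0],
    [0,-9,-1,13,0],
    [0,-13,-1,19,0],
    [0,-15,-1,23,0],
    [0,-15,-1,23,0],
  ],
)

```text
clock: 26.55
tcp_pos: [0.5081, 0.2042, 0.1749]
eef_rot: [0.092, 3.137, 0.003]
force: [0.8, 0.1, -2.1]
grip_width: 0.0215
```

```bash
python3 ins.py
```

```text
26.55 [0.5081 0.2042 0.1749] [ 0.8022  0.1476 -2.1113] [-0.0134  0.1075  0.0176] 0.02147775225820791 tip [0.5947 0.1993 0.0523] a,e,Y: 9.45057999056818 4.321635264566099 -0.2541905266366997
110 [ 49.398    0.3266 -87.578 ]
80 [ 34.4842   0.3057 -61.5485]
40 [ 14.599    0.2778 -26.8424]
10 [-0.3148  0.2569 -0.8129]
3 [-3.7947  0.252   5.2607]
0 [-5.2861  0.2499  7.8636]
```

Emit:
play_rows(
  moves=[
    [0,-1,0,2,0],
    [0,-2,0,4,0],
    [0,-3.5,0,6,0],
    [0,-3.5,0,6,0],
  ],
)

```text
clock: 26.88
tcp_pos: [0.5117, 0.204, 0.1687]
eef_rot: [0.092, 3.137, 0.003]
force: [-0.3, 0.8, -2.4]
grip_width: 0.0214
```

Emit:
play_rows(
  moves=[
    [0,-0.5,0,1,0],
    [0,-1,0,1.7,0],
    [0,-1,0,1.7,0],
  ],
)

```text
clock: 27.13
tcp_pos: [0.5127, 0.2041, 0.1676]
eef_rot: [0.092, 3.137, 0.004]
force: [-3.7, -0.3, 3.0]
grip_width: 0.0216
```

```bash
python3 ins.py
```

```text
27.1333 [0.5127 0.2041 0.1676] [-3.7155 -0.2718  3.0049] [0.0153 0.6709 0.0176] 0.021593824645662632 tip [0.5993 0.1992 0.0451] a,e,Y: 0.898619102785052 4.630044051336947 -0.0763758491132302
110 [ 53.9192   0.1739 -94.8441]
80 [ 39.0047   0.1474 -68.815 ]
40 [ 19.1187   0.1121 -34.1094]
10 [ 4.2041  0.0856 -8.0803]
3 [ 0.7241  0.0795 -2.0068]
0 [-0.7674  0.0768  0.5961]
```

Emit:
play_rows(
  moves=[
    [0,1,0,0.5,0],
    [0,2.5,0,1.2,0],
    [0,3,0,1.5,0],
    [0,3,0,1.5,0],
  ],
)

```text
clock: 27.47
tcp_pos: [0.5111, 0.2045, 0.167]
eef_rot: [0.092, 3.133, 0.005]
force: [4.2, 1.5, 1.5]
grip_width: 0.0215
```

```bash
python3 ins.py|head -1
```

```text
27.4667 [0.5111 0.2045 0.167 ] [4.1737 1.5305 1.4956] [ 0.1924 -0.9133  0.0097] 0.021483351787719842 tip [0.5977 0.1996 0.0444] a,e,Y: 1.1201175747751118 2.922550828525443 0.1925338138168294
```

Emit:
play_rows(
  moves=[
    [0.3,0,0,0,0],
    [0.4,0,0,0,0],
    [0.6,0,0,0,0],
    [0.8,0,0,0,0],
    [1,0,0,0,0],
    [1,0,0,0,0],
    [1,0,0,0,0],
    [1,0,0,0,0],
    [1,0,0,0,0],
    [1,0,0,0,0],
    [1,0,0,0,0],
    [1,0,0,0,0],
  ],
)

```text
clock: 28.47
tcp_pos: [0.5111, 0.2045, 0.167]
eef_rot: [0.092, 3.133, 0.005]
force: [0.5, 0.9, -0.2]
grip_width: 0.088
```

Fingers are open; retreat straight up and back, then check.

Emit:
play_rows(
  moves=[
    [1,0,0,-15,0],
    [1,0,0,-40,0],
    [1,0,0,-70,0],
    [1,0,0,-95,0],
    [1,25,0,-120,0],
    [1,60,0,-140,0],
    [1,100,0,-150,0],
    [1,135,0,-150,0],
    [1,150,0,-150,0],
    [1,150,0,-150,0],
    [1,150,0,-150,0],
  ],
)

```text
clock: 29.38
tcp_pos: [0.3602, 0.213, 0.3165]
eef_rot: [0.091, 3.131, 0.005]
force: [0.3, 0.1, 0.0]
grip_width: 0.0884
```

```bash
python3 - <<'E'
from h import *
s=ctrl.state(); print(s["clock"],s["tcp_pos"],s["force"])
y=-.0563;seat=np.array([.5957,.1995,.042]);Y=np.array([-np.sin(y),np.cos(y),0]);X=np.array([np.cos(y),np.sin(y),0]);Z=np.array([0,0,1]);a=-.5*X+.866*Z;e=.866*X+.5*Z
t0=cv2.imread("pics/side0.png")
ims=[]
q=ctrl.camera("side"); im=cv2.resize(q["frame"],None,fx=3,fy=3,interpolation=cv2.INTER_CUBIC)
A=im[95*3:195*3,195*3:295*3].copy()
B=cv2.resize(t0[:,:,::-1],None,fx=3,fy=3,interpolation=cv2.INTER_CUBIC)[95*3:195*3,195*3:295*3]
C=im[190*3:340*3,265*3:385*3]; C=cv2.resize(C,(480,600))
cv2.imwrite("pics/m7.png",np.hstack([np.vstack([B,A]),C])[:,:,::-1])
print("diff handle region",np.abs(q["frame"][110:150,205:245].astype(int)-t0[110:150,205:245,::-1]).mean())
w=ctrl.camera("top")
for k in ["jar","disc","wrench","bush","block"]:
  for c in(q,w):
    r=ctrl.search_frame(c,k); print(k,[np.round(x["rect"],1).tolist() for x in r[:1]])
E
```

```text
29.3833 [0.36021296 0.2130431  0.31646638] [0.33614413 0.12583164 0.02343187]
diff handle region 2.839166666666667
jar [[220.0, 230.4, 27.2, 39.6]]
jar [[252.2, 241.9, 26.0, 21.4]]
disc [[252.5, 163.6, 61.2, 59.2]]
disc [[241.8, 136.8, 14.9, 18.2]]
wrench [[175.5, 186.3, 62.0, 21.5]]
wrench [[180.3, 258.1, 8.8, 39.3]]
bush [[174.2, 185.1, 61.6, 18.1]]
bush [[332.5, 186.7, 139.7, 61.6]]
block [[353.6, 234.4, 31.5, 28.9]]
block [[292.5, 135.8, 17.4, 20.6]]
```

View pics/m7.png

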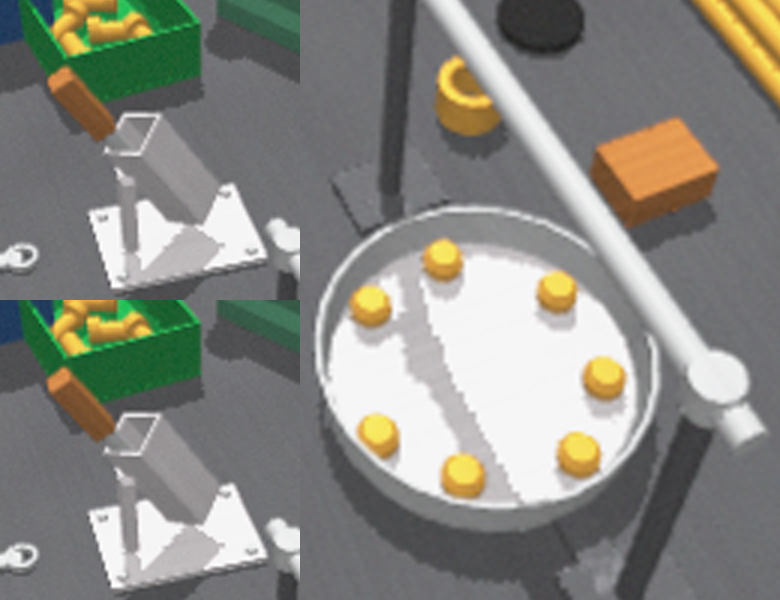

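```bash
python3 -c "
from station import ctrl
print(ctrl.hand_in())"
```

```text
the job is handed in; nothing more can be done
None
```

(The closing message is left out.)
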